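# Clamp a re-glued phone in the bonding press

## Robot

A 7-joint arm with a two-finger parallel gripper is mounted at the origin on a cart in front of the work surface, level with it; the furniture and walls round the work are solid. World frame = base frame: x ahead of the robot, y to its left, z up, the work surface at z = 0. Lengths are in m, angles in rad, forces in N, time in s.
With the tool pointing down it reaches from about 0.4 to 0.85 m from the base axis. Payload 4.5 kg.
Tool frame: the origin (TCP) lies at the very end of the fingers, on their centre line; the grasp point (between the pads) lies 19 mm behind it (grip_point_offset is the distance from the TCP to the grasp point, in m); z points along the fingers, y is the line along which they close (so a half turn about z gives the same grasp; the last joint's range is limited). The gripper opens to 88 mm and grips with 3 to 60 N. Pads are 18 mm wide; open, the fingers measure 123 mm over their backs; the gripper's body (75 mm by 187 mm) begins 45 mm behind the grasp point.
Start: joints at [1.354, 0.689, -0.195, 1.565, 0.157, 0.902, -0.215], TCP at [0.155, -0.605, 0.239] pointing down, gripper open.
Joint ranges: [-3.01, 3.01], [-0.46, 2.08], [-1.47, 1.51], [0.13, 2.56], [-1, 4.14], [0.04, 2.09], [-2.66, 2.66]. Speed limits (rad/s): [2.57, 2.57, 3.14, 3.14, 3.14, 3.14, 3.14].

## Interface

Orientations are given as a unit quaternion [x, y, z, w].
In Python, from plant import get_state, snapshot, camera_params, finish_job, grip_point_offset gives the robot as it stands.
- The arm moves only by the shell command python3 -m handwheel 'ROWS' [FORCE]. ROWS is a JSON list of rows, 1 to 10 of them, each an object with the fields finger_gap (the opening from 0.0 (shut) to 1.0 (fully open)), pos (a list: dx, dy, dz in shares of 0.4 m (1.0 is 0.4 m)), turn_vec (a list: a rotation vector rx, ry, rz in parts of the range, where 1.0 means pi rad); a field left out counts as zero (the opening has to be given); each row is the pose to reach, as a shift and turn from the pose commanded when the command began, along the tool's axes at that moment; what a row does not reach only later rows make up. A row lasts 1/10 s, in which the tool goes at most 0.05 m and 0.15 rad, less where a joint would pass 70% of its speed; a pose out of reach is approached as far as the arm can. The fingers move at their own pace and stop on an object; FORCE is the grip in N (left out, the last holds). Time passes only in rows, so rows that do not move let the fingers close. It prints the time, the measured TCP pose, the force, the opening and the grip force at its end. Shift and turn numbers lie between -1 and 1, and a call with a number outside is refused. Input that does not fit is refused with a message, and nothing moves.
- get_state(): the state, without advancing time (a new reading comes with each control period).
- snapshot(name): name is "scene" or "top" or "wrist"; returns (picture, depth): 480x640x3 uint8, red, green, blue; 480x640 float32, m along the optical axis (not along the pixel's ray), 0 where there is no reading.
- camera_params(name): a dict with "fx", "fy", "cx", "cy" (pixels), "rvec" (rotation vector, rad) and "tvec" (3), from world to camera coordinates, as OpenCV has them. Camera axes: x right, y down, z forward; pixel columns grow to the right and rows downward; lengths in m; the calibration is good to about 2 mm. The wrist camera is an equidistant fisheye: a pixel r from the principal point sees the ray r / f radians off the axis. A picture is of the moment at which its call begins: read the wrist's pose just before it. camera_params takes no time and is no camera call; for the wrist camera it gives the pose at the moment of the call.
- finish_job(): hands the job in; it is judged then, once.
The state is a dict: "clock": time; "q": joint angles; "qd": joint speeds; "joint_torque": joint torques, N m; "tool_pos": TCP position; "eef_rot": TCP orientation; "contact_force": force on the tool from outside, world axes, zero at the start; "moment": the same for the moment, N m; "opening": opening from 0.0 (shut) to 1.0 (fully open); "finger_force": force on a finger pad.
Only numpy, scipy, OpenCV 4.12 (cv2) and the standard library are available. Lean on these libraries where they do the work, as an engineer would, in place of code of your own. Each camera call takes 0.05 s, during which the arm holds its last target. There are 200 camera calls.

## Task

The red phone has just had its back glued and lies in the blue bonding press. Using the open yellow lever as a crank, screw the press's clamp bolt in (clockwise) until the bar bears snugly on the phone, without over-tightening; then fold the lever over the top and all the way down on its far side to lock the clamp, and let go. Do not touch or shift the phone, and leave the dish, screwdriver and tweezers beside the press where they are.

Things in the scene. Friction and masses are not known exactly. Their poses are not given: they have to be found in the camera images.
- press_base: blue base plate of the bonding press, 168 x 176 x 10 mm on rubber feet, fixed to the desk; origin at the centre of its underside on the desk, x along the phone's length, y across it, z up. The clamp bolt stands on its -y side, 66 mm from the centre, the bar's hinge bracket on its +y side
- clamp_bolt: steel clamp bolt, upright in a brass nut, with a yellow flip lever on its head. Origin on its axis, at the underside of the brass collar while the lever is open, about 52 mm over the desk at the start; z up. The open lever leans to its -x and folds over to its +x; its y is along the lever's pivot pin. Clockwise from above (yaw decreasing) screws it in, 1.27 mm a radian; it stays where left
- collar (a point): centre of the underside of the bolt's brass collar (30 mm across), which presses the bar down; 0.5 to 2 mm over the bar at the start. The bolt turns with 0.06 N m; once on the bar it also pushes down the bar's weak lifting spring for 0.5 to 4.5 mm (0.09 N m, not snug yet); once the bar's foot is on the phone the torque rises about 0.15 N m a radian
- lever_pivot (a point): centre of the lever's pivot pin, on the bolt's axis, 17.5 mm above the origin of clamp_bolt; the steel cheeks round the pin reach 4 mm above it and 12 mm to either side. With the lever open, the bolt is snug when turning it further takes 0.22 to 0.28 N m (6 to 7 N pushed 38 mm from the axis); beyond 0.35 N m it is over-tight. 1.5 to 5.5 rad of turning are needed
- bolt_lever (a joint): angle of the lever on the bolt's head: 0 fully open, leaning 45 degrees to the bolt's -x; 0.79 upright; 2.36 folded closed, level, pointing to the bolt's +x. It stays at any angle; folding takes about 0.22 N m and a little more as its cam drives the collar 2 mm further down over the whole travel
- clamp_bar: aluminium clamp bar, 24 x 12 mm, hinged at the press's +y side, the bolt through the fork at its free end, an orange-soled foot (60 x 36 mm) over the middle of the phone; a spring holds it up just clear of the phone. Origin on its hinge pin, 45 mm above the desk; it runs 154 mm to its -y, its top is 6 mm above the pin
- phone: red phone, 138 x 68 x 9 mm, lying back up on the grey silicone bed of the press between black rails; the bed's height varies by about two millimetres; origin at the centre of its underside, x along its length
- screw_dish: round steel screw dish, 74 mm across, 14 mm high, on the desk beside the bolt; origin at the centre of its underside
- driver_blue: small blue-green screwdriver, 124 mm long, 14 mm thick, lying on the desk on the hinge side of the press; origin at its middle on the desk, y along its length
- tweezers: steel tweezers, 128 x 16 x 9 mm, lying on the desk on the hinge side of the press; origin at their middle on the desk, y along their length
- lever_mid (a point): point in the yellow lever 50 mm from its pivot pin. The lever is a straight bar 14 mm wide along the pin, 10 mm thick, ending 68 mm from the pin. Open, it leans 45 degrees from upright to the bolt's -x, its tip 48 mm out from the axis and 48 mm above the pin: push its side there to crank the bolt round. To fold it, push its outer face, the one with the black ribs
Mind the look-alikes: they are no part of the job. There is more than one size of the phone; the one meant has the size given above.

How it is judged:
By the outcome, as a careful person would: the job done as asked, in the order asked, and still so for the second after the job is handed in, with the robot touching nothing.
It also fails if it takes over 72 s, if anything falls off the work surface, if the arm or the gripper's body presses on something with over 40 N, if the wrist force passes 120 N, or if a joint passes its speed limit or range.

## Working session

There is one attempt and no reset: what is moved stays moved. The work goes in short steps, Python scripts to look and compute and a shell command to move; the robot and the scene stay as the last step left them, time stands still between calls to the robot, and variables do not carry over. Pictures are saved under pics/ and viewed, at most 10 in all, crops included, and the job is handed in when it is done.

```bash
ls; mkdir -p pics; cat > h.py <<'E'
import numpy as np,cv2
from plant import *
from scipy.spatial.transform import Rotation as R
def snap(n,f=None):
    p=camera_params(n); im,d=snapshot(n)
    if f: cv2.imwrite('pics/'+f,im[:,:,::-1])
    return im,d,p
def cloud(d,p):
    v,u=np.mgrid[:d.shape[0],:d.shape[1]]
    c=np.stack([(u-p['cx'])/p['fx']*d,(v-p['cy'])/p['fy']*d,d],-1)
    M=cv2.Rodrigues(np.array(p['rvec'],float))[0]
    return (c-np.array(p['tvec']))@M
E
python3 - <<'E'
from h import *
s=get_state();print(s)
for n in('scene','top'):
    im,d,p=snap(n,n+'0.png'); np.savez(n+'0.npz',im=im,d=d,**{k:np.array(v) for k,v in p.items()}); print(n,{k:np.round(v,3) for k,v in p.items()})
E
```

```text
pics
{'clock': 0.0, 'q': array([ 1.35378132,  0.6899665 , -0.19448686,  1.56632049,  0.15731662,
        0.90250926, -0.21509309]), 'qd': array([ 0.0009674 , -0.00035879,  0.00109323, -0.00042073, -0.00120598,
       -0.0001157 , -0.00031166]), 'joint_torque': array([-4.43208328e-04, -5.27570951e+01, -1.26684006e+00, -1.53433210e+01,
       -5.25891641e-02,  6.50312664e-03,  1.79287176e-04]), 'tool_pos': array([ 0.1548995 , -0.6048585 ,  0.23792654]), 'eef_rot': array([ 9.92141506e-01,  1.25117586e-01, -1.94244830e-04, -8.85090465e-04]), 'contact_force': array([ 0.53339733, -0.25740556, -0.48366885]), 'moment': array([ 0.05911794, -0.06382641, -0.02051693]), 'finger_force': 0.0, 'opening': 1.0033346454988084}
scene {'fx': np.float64(624.004), 'fy': np.float64(624.004), 'cx': np.float64(331.738), 'cy': np.float64(232.906), 'rvec': array([ 0.714, -2.55 ,  1.245]), 'tvec': array([0.437, 0.168, 1.084])}
top {'fx': np.float64(531.445), 'fy': np.float64(531.445), 'cx': np.float64(312.734), 'cy': np.float64(238.463), 'rvec': array([ 2.118, -2.121,  0.18 ]), 'tvec': array([0.114, 0.482, 1.068])}
```

View pics/top0.png

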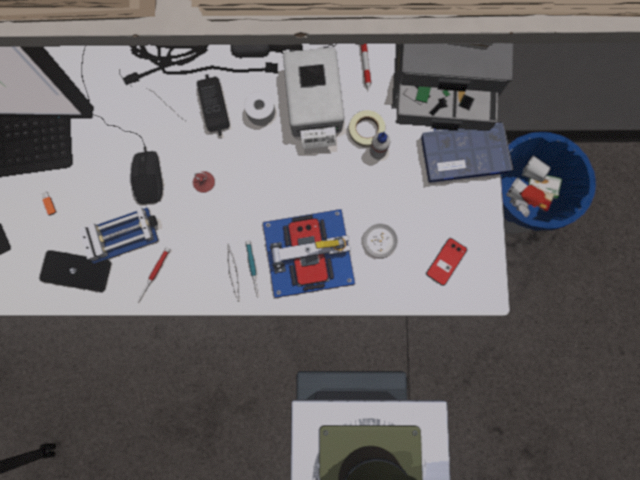

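View pics/scene0.png

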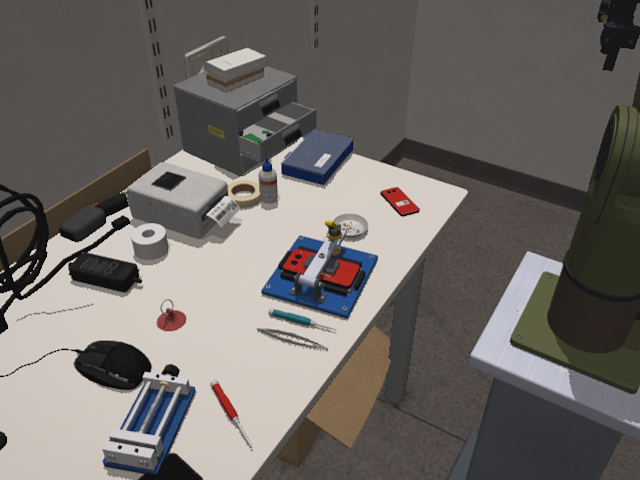

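The top view shows the blue press around (309,253), with the bolt at its right edge (~(345,243)). The yellow lever at ~(330,244) leans left over the bar, and the dish is at (380,240). The scene view agrees, with the bolt and lever at ~(333,230).

```bash
python3 - <<'E'
from h import *
for n in('top','scene'):
    z=np.load(n+'0.npz'); im,d=z['im'],z['d']; P=cloud(d,z)
    hsv=cv2.cvtColor(im,cv2.COLOR_RGB2HSV)
    X=(np.abs(P[...,0]-0.47)<.3)&(np.abs(P[...,1]-0.1)<.5)&(d>0)
    ctr=(312,253) if n=='top' else (320,270)
    v,u=np.mgrid[:480,:640]; near=(abs(u-ctr[0])<60)&(abs(v-ctr[1])<60)
    blue=near&(hsv[...,0]>100)&(hsv[...,0]<125)&(hsv[...,1]>150)
    b=P[blue];b=b[(b[:,2]>.003)&(b[:,2]<.02)]
    r=cv2.minAreaRect((b[:,:2]*1000).astype(np.float32)); print(n,'base',r,np.median(b[:,2]))
    yel=near&(hsv[...,0]>20)&(hsv[...,0]<33)&(hsv[...,1]>140)&(hsv[...,2]>80)
    y=P[yel]; print('yel',len(y)); 
    for a in y[np.argsort(y[:,2])][::max(1,len(y)//25)]: print(np.round(a*1000).astype(int),end=' ')
    print()
    cv2.imwrite(f'pics/{n}c.png',cv2.resize(im[ctr[1]-50:ctr[1]+50,ctr[0]-65:ctr[0]+85,::-1],None,fx=5,fy=5,interpolation=cv2.INTER_CUBIC))
    # dish
z=np.load('top0.npz');P=cloud(z['d'],z)
for p in((380,240),(345,243),(348,238),(348,248),(280,255),(330,244),(320,247),(300,252)): print(p,np.round(P[p[1],p[0]]*1000))
E
```

```text
top base ((457.31231689453125, 124.09950256347656), (161.7736053466797, 169.07225036621094), 9.753783226013184) 0.011935538618680073
yel 118
[471  64  75] [472  66  80] [466  66  82] [461  70  84] [469  76  87] [469  72  88] [466  72  90] [460  72  93] [467  78  94] [465  78  96] [461  76  97] [467  84  98] [456  82  99] [466  86 101] [462  82 103] [458  88 105] [455  84 106] [461  86 106] [463  94 107] [461  94 109] [461  92 111] [462  96 112] [464  96 113] [458  98 113] [456 100 114] [460  98 115] [457 106 117] [453 102 118] [455 102 120] [ 279   99 1140] 
scene base ((456.6957092285156, 126.94476318359375), (165.87445068359375, 178.27096557617188), 9.788590431213379) 0.01247830353682789
yel 36
[457  79  96] [455  86 103] [453  98 107] [454  93 108] [455  91 109] [458 107 111] [451 105 113] [458 107 113] [455 108 113] [453 107 113] [456 107 114] [450 103 114] [451 108 114] [460 107 115] [459 106 115] [458 110 115] [457 105 115] [451 105 115] [452  99 115] [454 107 115] [453 104 116] [450 103 116] [451 108 117] [462 104 117] [451 105 117] [455 104 117] [452 103 117] [454 107 118] [459 105 118] [457 108 119] [453 105 119] [457 105 119] [458 110 120] [455 108 120] [453 104 120] [454 107 122] 
(380, 240) [486. -32.   4.]
(345, 243) [470.  46.  57.]
(348, 238) [482.  40.  49.]
(348, 248) [461.  40.  50.]
(280, 255) [446. 181.  49.]
(330, 244) [461.  78.  99.]
(320, 247) [452.  98. 113.]
(300, 252) [452. 140.  53.]
```

View pics/topc.png

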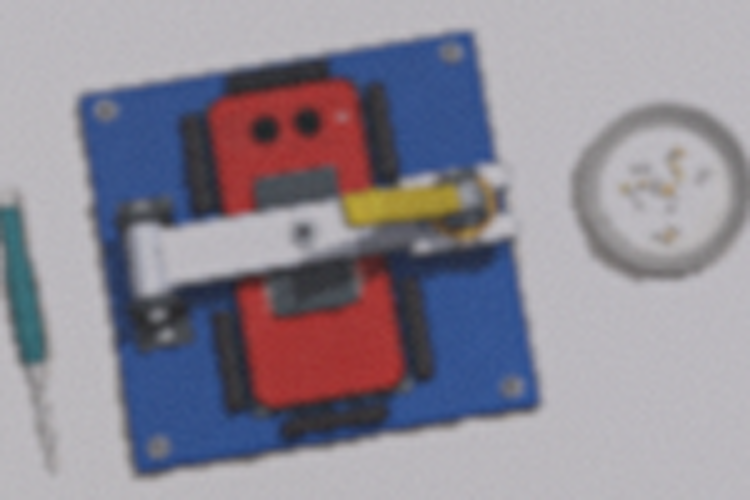

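The close crop shows the lever (crop (345–460,205)) leaning from the bolt at crop (475,205) toward the hinge, nearly along the bar. The estimates:
- Bolt axis is at about (0.468, 0.061).
- Lever heading is about 106°.
- Tip is at about z = 0.118.

The plan is to straddle the lever with tool x radial and the tool pointing down.

```bash
cat >> h.py <<'E'
def rel(pos,head):
    "tool-frame shift and rotvec to put TCP at pos, pointing down, tool x at heading (deg)"
    s=get_state(); T=R.from_quat(s['eef_rot']); h=np.radians(head)
    G=R.from_matrix(np.array([[np.cos(h),np.sin(h),0],[np.sin(h),-np.cos(h),0],[0,0,-1]]).T)
    return np.round(T.inv().apply(np.array(pos)-s['tool_pos']),4),np.round((T.inv()*G).as_rotvec(),3)
E
python3 -c "
from h import *
print(rel([.45,-.35,.26],60),rel([.457,.0985,.26],106))"
```

```text
(array([ 0.3491, -0.1737, -0.0218]), array([-0.002, -0.001, -0.796])) (array([ 0.4672, -0.6064, -0.0211]), array([-1.000e-03, -1.000e-03, -1.599e+00]))
```

Units first: shifts go in shares of 0.4 m and turns go in shares of pi rad. So 0.349 m / 0.4 = 0.8725, -0.174 m / 0.4 = -0.435, -0.8 rad / 3.1416 = -0.2546.

```bash
python3 -m handwheel '[{"finger_gap":1, "pos":[0.8725, -0.435, -0.055], "turn_vec":[0, 0, -0.2546]}, {"finger_gap":1, "pos":[0.8725, -0.435, -0.055], "turn_vec":[0, 0, -0.2546]}, {"finger_gap":1, "pos":[0.8725, -0.435, -0.055], "turn_vec":[0, 0, -0.2546]}, {"finger_gap":1, "pos":[0.8725, -0.435, -0.055], "turn_vec":[0, 0, -0.2546]}, {"finger_gap":1, "pos":[0.8725, -0.435, -0.055], "turn_vec":[0, 0, -0.2546]}, {"finger_gap":1, "pos":[0.8725, -0.435, -0.055], "turn_vec":[0, 0, -0.2546]}, {"finger_gap":0.8, "pos":[0.8725, -0.435, -0.055], "turn_vec":[0, 0, -0.2546]}, {"finger_gap":0.6, "pos":[0.8725, -0.435, -0.055], "turn_vec":[0, 0, -0.2546]}, {"finger_gap":0.5, "pos":[0.8725, -0.435, -0.055], "turn_vec":[0, 0, -0.2546]}]'; python3 -c "
from h import *
print(rel([.457,.0985,.2],106))"
```

```text
clock: 1.0
tool_pos: [0.456, -0.3437, 0.2613]
eef_rot: [0.862, 0.506, 0.003, -0.0]
contact_force: [-0.2, -0.0, 0.2]
opening: 0.754
finger_force: 0.0
(array([ 0.3864, -0.2147,  0.0628]), array([ 0.005, -0.004, -0.788]))
```

To row units: 0.392 m / 0.4 = 0.98, -0.218 m / 0.4 = -0.545, -0.803 rad / 3.1416 = -0.2556.

```bash
python3 -m handwheel '[{"finger_gap":0.4, "pos":[0.98, -0.545, 0.15], "turn_vec":[0, 0, -0.2556]}, {"finger_gap":0.4, "pos":[0.98, -0.545, 0.15], "turn_vec":[0, 0, -0.2556]}, {"finger_gap":0.4, "pos":[0.98, -0.545, 0.15], "turn_vec":[0, 0, -0.2556]}, {"finger_gap":0.4, "pos":[0.98, -0.545, 0.15], "turn_vec":[0, 0, -0.2556]}, {"finger_gap":0.4, "pos":[0.98, -0.545, 0.15], "turn_vec":[0, 0, -0.2556]}, {"finger_gap":0.4, "pos":[0.98, -0.545, 0.15], "turn_vec":[0, 0, -0.2556]}, {"finger_gap":0.4, "pos":[0.98, -0.545, 0.15], "turn_vec":[0, 0, -0.2556]}, {"finger_gap":0.4, "pos":[0.98, -0.545, 0.15], "turn_vec":[0, 0, -0.2556]}, {"finger_gap":0.4, "pos":[0.98, -0.545, 0.15], "turn_vec":[0, 0, -0.2556]}, {"finger_gap":0.4, "pos":[0.98, -0.545, 0.15], "turn_vec":[0, 0, -0.2556]}]'; python3 -m handwheel '[{"finger_gap":0.4}, {"finger_gap":0.4}, {"finger_gap":0.4}]'; python3 - <<'E'
from h import *
s=get_state();print(s['q'],s['contact_force'],s['moment'])
print(rel([.457,.0985,.2],106))
im,d,p=snap('wrist','w1.png'); np.savez('w1.npz',im=im,d=d,**{k:np.array(v) for k,v in p.items()}); print(p)
E
```

```text
clock: 2.0
tool_pos: [0.4553, 0.1063, 0.2007]
eef_rot: [0.596, 0.803, 0.003, -0.001]
contact_force: [0.3, -0.6, 0.4]
opening: 0.401
finger_force: 0.0
clock: 2.3
tool_pos: [0.4557, 0.0958, 0.2006]
eef_rot: [0.602, 0.799, -0.001, 0.0]
contact_force: [0.6, -0.4, -0.2]
opening: 0.403
finger_force: 0.0
[ 0.03241204  0.58911708 -0.52844021  2.06219689  0.50624547  0.61881221
 -0.5646724 ] [ 0.5613046  -0.44125256 -0.18859974] [-0.01820273 -0.09612625  0.01766978]
(array([0.0022, 0.002 , 0.0006]), array([-0.001,  0.001,  0.   ]))
{'fx': 371.64829954431775, 'fy': 371.64829954431775, 'cx': 321.6451125693642, 'cy': 236.79470345010688, 'rvec': array([-2.82468604, -0.39801505, -0.05725064]), 'tvec': array([-0.46539585, -0.06118181,  0.34313614])}
```

View pics/w1.png

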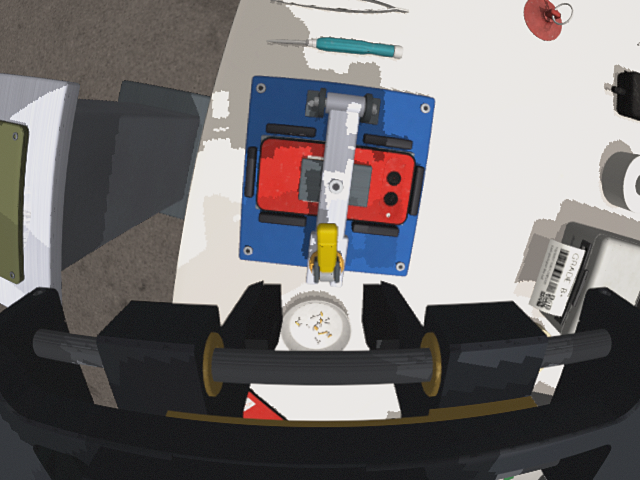

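The wrist view shows the lever at (327,247) and the bolt head at ~(327,272), inside the fork. I'll refine the lever line and bolt axis from this view.

```bash
cat >> h.py <<'E'
def wcloud(d,p):
    v,u=np.mgrid[:480,:640]; x=(u-p['cx'])/p['fx']; y=(v-p['cy'])/p['fy']; th=np.hypot(x,y)+1e-9
    k=np.tan(th)/th; c=np.stack([x*k*d,y*k*d,d],-1)
    return (c-np.array(p['tvec']))@cv2.Rodrigues(np.array(p['rvec'],float))[0]
def lever(im,P,box):
    hsv=cv2.cvtColor(im,cv2.COLOR_RGB2HSV); m=np.zeros(im.shape[:2],bool); m[box[0]:box[1],box[2]:box[3]]=1
    m&=(hsv[...,0]>20)&(hsv[...,0]<33)&(hsv[...,1]>150)&(hsv[...,2]>90)
    q=P[m]; return q[(q[:,2]>.06)&(q[:,2]<.135)]
E
python3 - <<'E'
from h import *
z=np.load('w1.npz');P=wcloud(z['d'],z)
q=lever(z['im'],P,(200,300,290,370))*1000
for lo in range(60,130,6):
    a=q[(q[:,2]>=lo)&(q[:,2]<lo+6)]
    if len(a): print(lo,len(a),a.mean(0).round(1),a.min(0).round(),a.max(0).round())
for u,v in((327,272),(318,272),(337,272),(327,280),(340,100),(335,185),(320,325)):print((u,v),np.round(P[v,u]*1000))
E
```

```text
60 3 [460.8  68.2  63.7] [461.  68.  61.] [461.  68.  66.]
66 2 [468.   67.8  69.7] [461.  67.  68.] [475.  68.  72.]
72 2 [468.8  67.7  73.4] [463.  65.  73.] [475.  70.  74.]
78 59 [469.   66.8  81.1] [464.  64.  78.] [474.  70.  84.]
84 58 [466.9  72.3  87.4] [460.  68.  84.] [473.  78.  90.]
90 98 [465.6  77.9  93.4] [459.  73.  90.] [472.  83.  96.]
96 91 [464.4  83.5  98.9] [457.  80.  96.] [471.  89. 102.]
102 109 [462.3  89.3 105.3] [454.  85. 102.] [469.  93. 108.]
108 167 [459.6  96.9 111.4] [452.  92. 108.] [467. 110. 114.]
114 298 [457.7 104.8 116.2] [451.  98. 114.] [465. 111. 119.]
(327, 272) [470.  64.  79.]
(318, 272) [464.  60.  73.]
(337, 272) [479.  63.  72.]
(327, 280) [473.  56.  75.]
(340, 100) [444. 193.  52.]
(335, 185) [459. 127.  55.]
(320, 325) [489. -24.   6.]
```

```bash
python3 -c "
from h import *
print(rel([.4586,.1003,.09],106.6))"
```

```text
(array([0.0035, 0.004 , 0.1107]), array([-0.001,  0.001, -0.01 ]))
```

To row units: 0.11 m / 0.4 = 0.275, 0.085 m / 0.4 = 0.2125, -0.01 rad / 3.1416 = -0.0032.

```bash
python3 -m handwheel '[{"finger_gap":0.4, "pos":[0.0088, 0.01, 0], "turn_vec":[0, 0, -0.0032]}, {"finger_gap":0.4, "pos":[0.0088, 0.01, 0.075], "turn_vec":[0, 0, -0.0032]}, {"finger_gap":0.4, "pos":[0.0088, 0.01, 0.15], "turn_vec":[0, 0, -0.0032]}, {"finger_gap":0.4, "pos":[0.0088, 0.01, 0.2125], "turn_vec":[0, 0, -0.0032]}, {"finger_gap":0.4, "pos":[0.0088, 0.01, 0.275], "turn_vec":[0, 0, -0.0032]}, {"finger_gap":0.3, "pos":[0.0088, 0.01, 0.275], "turn_vec":[0, 0, -0.0032]}, {"finger_gap":0.22, "pos":[0.0088, 0.01, 0.275], "turn_vec":[0, 0, -0.0032]}, {"finger_gap":0.22, "pos":[0.0088, 0.01, 0.275], "turn_vec":[0, 0, -0.0032]}]'; cat > st.py <<'E'
from h import *
B=np.array([.470,.062])
s=get_state(); T=R.from_quat(s['eef_rot']); f=T.inv().apply(s['contact_force']); m=s['moment']
d=s['tool_pos'][:2]-B; x=T.as_matrix()[:,0]
F=s['contact_force']
print('r %.4f head %.1f toolx %.1f z %.4f'%(np.hypot(*d),np.degrees(np.arctan2(d[1],d[0])),np.degrees(np.arctan2(x[1],x[0])),s['tool_pos'][2]),'f_tool',f.round(2),'m_tool',T.inv().apply(m).round(3),'rxF %.3f +mz %.3f'%(d[0]*F[1]-d[1]*F[0],d[0]*F[1]-d[1]*F[0]+m[2]),'q',s['q'].round(2),'open',round(s['opening'],3))
E
python3 st.py
```

```text
clock: 3.15
tool_pos: [0.4593, 0.1028, 0.0917]
eef_rot: [0.596, 0.803, 0.001, 0.001]
contact_force: [0.1, -0.6, 0.8]
opening: 0.221
finger_force: 0.0
r 0.0422 head 104.7 toolx 106.8 z 0.0917 f_tool [-0.56 -0.1  -0.77] m_tool [-0.114 -0.037  0.021] rxF 0.003 +mz -0.017 q [-0.13  0.77 -0.31  2.14  0.72  0.33 -0.75] open 0.221
```

To row units: 0.0273 m / 0.4 = 0.0683, 0.0226 m / 0.4 = 0.0565, 0.75 rad / 3.1416 = 0.2387.

```bash
python3 -m handwheel '[{"finger_gap":0.22, "pos":[-0.001, 0.015, 0.0005], "turn_vec":[0, 0, 0.0477]}, {"finger_gap":0.22, "pos":[-0.0045, 0.0295, 0.001], "turn_vec":[0, 0, 0.0955]}, {"finger_gap":0.22, "pos":[-0.01, 0.0435, 0.0015], "turn_vec":[0, 0, 0.1432]}, {"finger_gap":0.22, "pos":[-0.0175, 0.0565, 0.002], "turn_vec":[0, 0, 0.191]}, {"finger_gap":0.22, "pos":[-0.0268, 0.0683, 0.0025], "turn_vec":[0, 0, 0.2387]}, {"finger_gap":0.22, "pos":[-0.0268, 0.0683, 0.0025], "turn_vec":[0, 0, 0.2387]}]'; python3 st.py
```

```text
clock: 3.75
tool_pos: [0.4886, 0.1001, 0.0908]
eef_rot: [0.849, 0.528, 0.001, 0.0]
contact_force: [-0.1, 0.3, 0.1]
opening: 0.22
finger_force: 0.0
r 0.0424 head 63.9 toolx 63.7 z 0.0908 f_tool [ 0.24 -0.25 -0.15] m_tool [-0.034 -0.005 -0.018] rxF 0.010 +mz 0.028 q [-0.18  0.78 -0.18  2.06  0.41  0.33 -1.16] open 0.22
```

To row units: 0.0174 m / 0.4 = 0.0435, 0.0118 m / 0.4 = 0.0295, 0.45 rad / 3.1416 = 0.1432.

```bash
python3 -m handwheel '[{"finger_gap":0.22, "pos":[-0.001, 0.015, 0.0005], "turn_vec":[0, 0, 0.0477]}, {"finger_gap":0.22, "pos":[-0.0045, 0.0295, 0.001], "turn_vec":[0, 0, 0.0955]}, {"finger_gap":0.22, "pos":[-0.01, 0.0435, 0.0015], "turn_vec":[0, 0, 0.1432]}]'; python3 st.py; python3 - <<'E'
from h import *
im,d,p=snap('wrist','w2.png'); q=lever(im,wcloud(d,p),(150,400,200,450))*1000
print(len(q))
for lo in range(78,120,6):
    a=q[(q[:,2]>=lo)&(q[:,2]<lo+6)]
    if len(a): print(lo,len(a),a.mean(0).round(1))
E
python3 st.py
```

```text
clock: 4.05
tool_pos: [0.5015, 0.0899, 0.09]
eef_rot: [0.946, 0.325, 0.0, -0.001]
contact_force: [-1.4, 1.2, 1.5]
opening: 0.221
finger_force: 0.8
r 0.0421 head 41.6 toolx 38.0 z 0.0900 f_tool [-0.39 -1.81 -1.54] m_tool [ 0.325 -0.085  0.018] rxF 0.077 +mz 0.060 q [-0.21  0.79 -0.1   2.03  0.22  0.33 -1.39] open 0.221
1364
84 3 [488.4  69.6  86.7]
90 16 [490.9  72.7  93.5]
96 66 [490.9  78.1 100.1]
102 128 [493.2  82.5 105.1]
108 577 [500.8  91.5 111.7]
114 574 [503.   94.4 115.4]
r 0.0422 head 39.8 toolx 37.6 z 0.0900 f_tool [-0.24 -1.1  -1.51] m_tool [0.144 0.108 0.044] rxF 0.047 +mz 0.003 q [-0.21  0.79 -0.1   2.03  0.22  0.33 -1.4 ] open 0.22
```

View pics/w2.png

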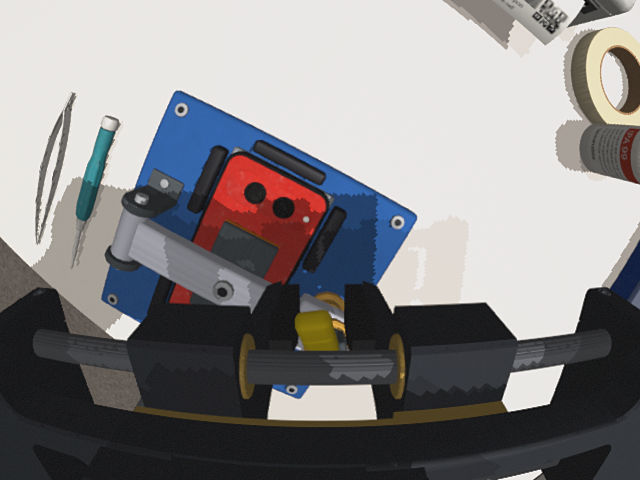

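The view shows the lever (320,330) between the fingers, following at heading ~44°. Torque reads about 0.06–0.08, so I'll keep cranking.

To row units: 0.0174 m / 0.4 = 0.0435, 0.0118 m / 0.4 = 0.0295, 0.45 rad / 3.1416 = 0.1432.

```bash
for i in 1; do python3 -m handwheel '[{"finger_gap":0.22, "pos":[-0.001, 0.015, 0.0005], "turn_vec":[0, 0, 0.0477]}, {"finger_gap":0.22, "pos":[-0.0045, 0.0295, 0.001], "turn_vec":[0, 0, 0.0955]}, {"finger_gap":0.22, "pos":[-0.01, 0.0435, 0.0015], "turn_vec":[0, 0, 0.1432]}]'; python3 st.py; python3 -m handwheel '[{"finger_gap":0.22, "pos":[-0.001, 0.015, 0.0005], "turn_vec":[0, 0, 0.0477]}, {"finger_gap":0.22, "pos":[-0.0045, 0.0295, 0.001], "turn_vec":[0, 0, 0.0955]}, {"finger_gap":0.22, "pos":[-0.01, 0.0435, 0.0015], "turn_vec":[0, 0, 0.1432]}]';python3 st.py; done
```

```text
clock: 4.4
tool_pos: [0.5099, 0.0744, 0.0894]
eef_rot: [0.994, 0.107, 0.001, -0.001]
contact_force: [0.6, 2.4, 0.3]
opening: 0.219
finger_force: 1.0
r 0.0418 head 17.3 toolx 12.3 z 0.0894 f_tool [ 1.15 -2.24 -0.27] m_tool [ 0.485  0.152 -0.007] rxF 0.089 +mz 0.097 q [-0.22  0.79 -0.02  2.02  0.03  0.33 -1.62] open 0.219
clock: 4.7
tool_pos: [0.5111, 0.0566, 0.0889]
eef_rot: [0.993, -0.117, 0.002, -0.002]
contact_force: [2.6, 2.7, 0.8]
opening: 0.221
finger_force: 1.4
r 0.0414 head -7.5 toolx -13.5 z 0.0889 f_tool [ 1.87 -3.25 -0.74] m_tool [0.709 0.363 0.024] rxF 0.126 +mz 0.103 q [-0.24  0.8   0.06  2.03 -0.15  0.32 -1.85] open 0.221
```

To row units: 0.0079 m / 0.4 = 0.0198, 0.004 m / 0.4 = 0.01, 0.2 rad / 3.1416 = 0.0637.

```bash
python3 -m handwheel '[{"finger_gap":0.22, "pos":[-0.0005, 0.01, 0.0003], "turn_vec":[0, 0, 0.0318]}, {"finger_gap":0.22, "pos":[-0.002, 0.0198, 0.0008], "turn_vec":[0, 0, 0.0637]}]'; python3 st.py; python3 -m handwheel '[{"finger_gap":0.22, "pos":[-0.0005, 0.01, 0.0003], "turn_vec":[0, 0, 0.0318]}, {"finger_gap":0.22, "pos":[-0.002, 0.0198, 0.0008], "turn_vec":[0, 0, 0.0637]}]';python3 st.py; python3 -m handwheel '[{"finger_gap":0.22}]';python3 st.py
```

```text
clock: 4.9
tool_pos: [0.5093, 0.049, 0.0888]
eef_rot: [0.977, -0.215, 0.003, -0.002]
contact_force: [4.1, 2.3, 0.8]
opening: 0.219
finger_force: 1.7
r 0.0414 head -18.4 toolx -24.8 z 0.0888 f_tool [ 2.73 -3.77 -0.74] m_tool [ 0.772  0.528 -0.   ] rxF 0.142 +mz 0.144 q [-0.24  0.8   0.1   2.04 -0.24  0.31 -1.95] open 0.219
clock: 5.1
tool_pos: [0.5062, 0.042, 0.0886]
eef_rot: [0.95, -0.311, 0.004, -0.002]
contact_force: [5.1, 1.5, 0.2]
opening: 0.219
finger_force: 2.1
r 0.0414 head -29.0 toolx -36.3 z 0.0886 f_tool [ 3.23 -4.26 -0.18] m_tool [0.938 0.565 0.009] rxF 0.158 +mz 0.150 q [-0.25  0.8   0.13  2.05 -0.32  0.3  -2.06] open 0.219
clock: 5.2
tool_pos: [0.5048, 0.0412, 0.0884]
eef_rot: [0.95, -0.311, 0.002, -0.001]
contact_force: [3.8, 1.0, 0.5]
opening: 0.218
finger_force: 1.2
r 0.0405 head -30.8 toolx -36.2 z 0.0884 f_tool [ 2.42 -3.06 -0.52] m_tool [0.573 0.272 0.06 ] rxF 0.114 +mz 0.055 q [-0.25  0.8   0.13  2.05 -0.32  0.3  -2.06] open 0.218
```

To row units: 0.002 m / 0.4 = 0.005, -0.12 rad / 3.1416 = -0.0382.

```bash
python3 -m handwheel '[{"finger_gap":0.22, "pos":[0.005, 0, 0], "turn_vec":[0, 0, -0.0382]}, {"finger_gap":0.22, "pos":[0.005, 0, 0], "turn_vec":[0, 0, -0.0382]}]'; python3 st.py; python3 -m handwheel '[{"finger_gap":0.22, "pos":[-0.0003, 0.005, 0.0003], "turn_vec":[0, 0, 0.0159]}, {"finger_gap":0.22, "pos":[-0.0005, 0.01, 0.0003], "turn_vec":[0, 0, 0.0318]}]';python3 st.py; python3 - <<'E'
from h import *
M=[];F=[]
im,d,p=snap('wrist','w3.png'); q=lever(im,wcloud(d,p),(150,400,200,450))*1000
print(len(q))
for lo in range(78,120,6):
    a=q[(q[:,2]>=lo)&(q[:,2]<lo+6)]
    if len(a): print(lo,len(a),a.mean(0).round(1),a.min(0).round(),a.max(0).round())
E
python3 st.py
```

```text
clock: 5.4
tool_pos: [0.5046, 0.0403, 0.0878]
eef_rot: [0.968, -0.252, 0.001, -0.001]
contact_force: [1.9, 1.4, 1.3]
opening: 0.221
finger_force: 1.1
r 0.0408 head -32.1 toolx -29.2 z 0.0878 f_tool [ 0.95 -2.1  -1.26] m_tool [0.527 0.228 0.004] rxF 0.087 +mz 0.084 q [-0.24  0.8   0.11  2.05 -0.27  0.3  -1.99] open 0.221
clock: 5.6
tool_pos: [0.5023, 0.0368, 0.0876]
eef_rot: [0.952, -0.305, 0.001, -0.001]
contact_force: [3.3, 2.7, 2.2]
opening: 0.218
finger_force: 1.7
r 0.0410 head -37.9 toolx -35.5 z 0.0876 f_tool [ 1.09 -4.12 -2.18] m_tool [0.81  0.14  0.013] rxF 0.170 +mz 0.157 q [-0.24  0.8   0.13  2.06 -0.31  0.3  -2.04] open 0.218
1408
84 2 [482.7  46.8  89.7] [482.  47.  89.] [483.  47.  90.]
90 46 [488.1  48.4  94.3] [484.  44.  91.] [492.  54.  96.]
96 104 [492.5  47.1  99. ] [488.  41.  96.] [497.  52. 102.]
102 183 [498.4  42.8 105.6] [493.  33. 102.] [505.  49. 108.]
108 874 [508.9  37.2 111.6] [499.  30. 108.] [517.  46. 114.]
114 199 [510.2  36.4 114.5] [506.  31. 114.] [514.  42. 116.]
r 0.0411 head -38.9 toolx -35.7 z 0.0875 f_tool [ 0.77 -3.15 -1.02] m_tool [0.645 0.185 0.01 ] rxF 0.131 +mz 0.121 q [-0.24  0.8   0.13  2.06 -0.31  0.3  -2.04] open 0.225
```

To row units: 0.0079 m / 0.4 = 0.0198, 0.004 m / 0.4 = 0.01, 0.2 rad / 3.1416 = 0.0637.

```bash
python3 -m handwheel '[{"finger_gap":0.22, "pos":[-0.0005, 0.01, 0.0003], "turn_vec":[0, 0, 0.0318]}, {"finger_gap":0.22, "pos":[-0.002, 0.0198, 0.0008], "turn_vec":[0, 0, 0.0637]}]'; python3 st.py; python3 -m handwheel '[{"finger_gap":0.22, "pos":[-0.0003, 0.005, 0.0003], "turn_vec":[0, 0, 0.0159]}, {"finger_gap":0.22, "pos":[-0.0005, 0.01, 0.0003], "turn_vec":[0, 0, 0.0318]}]';python3 st.py;
```

```text
clock: 5.85
tool_pos: [0.4969, 0.0306, 0.0871]
eef_rot: [0.917, -0.399, 0.0, -0.0]
contact_force: [2.6, 2.7, 2.5]
opening: 0.221
finger_force: 2.0
r 0.0414 head -49.4 toolx -47.0 z 0.0871 f_tool [-0.22 -3.78 -2.49] m_tool [ 0.867 -0.076  0.013] rxF 0.156 +mz 0.143 q [-0.25  0.8   0.16  2.08 -0.4   0.29 -2.14] open 0.221
clock: 6.05
tool_pos: [0.4937, 0.0278, 0.0869]
eef_rot: [0.896, -0.443, 0.0, -0.0]
contact_force: [2.7, 2.8, 2.2]
opening: 0.221
finger_force: 2.0
r 0.0416 head -55.3 toolx -52.6 z 0.0869 f_tool [-0.58 -3.82 -2.19] m_tool [ 0.947 -0.115  0.029] rxF 0.157 +mz 0.129 q [-0.25  0.8   0.17  2.09 -0.44  0.29 -2.19] open 0.221
```

To row units: 0.0079 m / 0.4 = 0.0198, 0.004 m / 0.4 = 0.01, 0.2 rad / 3.1416 = 0.0637.

```bash
python3 -m handwheel '[{"finger_gap":0.22, "pos":[-0.0005, 0.01, 0.0003], "turn_vec":[0, 0, 0.0318]}, {"finger_gap":0.22, "pos":[-0.002, 0.0198, 0.0008], "turn_vec":[0, 0, 0.0637]}]'; python3 st.py; python3 -m handwheel '[{"finger_gap":0.22, "pos":[-0.0005, 0.01, 0.0003], "turn_vec":[0, 0, 0.0318]}, {"finger_gap":0.22, "pos":[-0.002, 0.0198, 0.0008], "turn_vec":[0, 0, 0.0637]}]'; python3 st.py; python3 -m handwheel '[{"finger_gap":0.22}, {"finger_gap":0.22}, {"finger_gap":0.22}]'; python3 st.py
```

```text
clock: 6.25
tool_pos: [0.4871, 0.0238, 0.0867]
eef_rot: [0.847, -0.531, 0.0, -0.001]
contact_force: [2.6, 3.3, 3.2]
opening: 0.218
finger_force: 2.2
r 0.0419 head -65.8 toolx -64.2 z 0.0867 f_tool [-1.87 -3.77 -3.22] m_tool [ 1.022 -0.411 -0.021] rxF 0.156 +mz 0.177 q [-0.26  0.8   0.2   2.11 -0.53  0.28 -2.3 ] open 0.218
clock: 6.45
tool_pos: [0.4798, 0.0211, 0.0864]
eef_rot: [0.79, -0.613, 0.0, -0.001]
contact_force: [2.7, 3.2, 2.4]
opening: 0.221
finger_force: 2.3
r 0.0421 head -76.5 toolx -75.6 z 0.0864 f_tool [-2.46 -3.42 -2.36] m_tool [ 1.077 -0.558 -0.013] rxF 0.142 +mz 0.156 q [-0.27  0.8   0.22  2.13 -0.63  0.27 -2.4 ] open 0.221
clock: 6.75
tool_pos: [0.4781, 0.0202, 0.0859]
eef_rot: [0.791, -0.611, -0.001, 0.001]
contact_force: [1.1, 0.0, 1.1]
opening: 0.226
finger_force: 0.2
r 0.0426 head -79.0 toolx -75.4 z 0.0859 f_tool [ 0.24 -1.03 -1.11] m_tool [ 0.108 -0.128  0.005] rxF 0.044 +mz 0.039 q [-0.27  0.8   0.22  2.13 -0.62  0.28 -2.4 ] open 0.226
```

To row units: -0.06 m / 0.4 = -0.15, -0.03 m / 0.4 = -0.075, -1.05 rad / 3.1416 = -0.3342.

```bash
python3 -m handwheel '[{"finger_gap":0.35, "pos":[0, -0.0025, 0]}, {"finger_gap":0.35, "pos":[0, -0.0025, -0.075]}, {"finger_gap":0.35, "pos":[0, -0.0025, -0.15]}, {"finger_gap":0.35, "pos":[0, -0.0025, -0.15], "turn_vec":[0, 0, -0.0477]}, {"finger_gap":0.35, "pos":[0, -0.0025, -0.15], "turn_vec":[0, 0, -0.0955]}, {"finger_gap":0.35, "pos":[0, -0.0025, -0.15], "turn_vec":[0, 0, -0.1432]}, {"finger_gap":0.35, "pos":[0, -0.0025, -0.15], "turn_vec":[0, 0, -0.191]}, {"finger_gap":0.35, "pos":[0, -0.0025, -0.15], "turn_vec":[0, 0, -0.2387]}, {"finger_gap":0.35, "pos":[0, -0.0025, -0.15], "turn_vec":[0, 0, -0.2865]}, {"finger_gap":0.35, "pos":[0, -0.0025, -0.15], "turn_vec":[0, 0, -0.3342]}]';python3 -m handwheel '[{"finger_gap":0.35, "turn_vec":[0, 0, -0.0477]}, {"finger_gap":0.35, "turn_vec":[0, 0, -0.0955]}, {"finger_gap":0.35, "turn_vec":[0, 0, -0.1432]}, {"finger_gap":0.35, "turn_vec":[0, 0, -0.191]}, {"finger_gap":0.35, "turn_vec":[0, 0, -0.2387]}, {"finger_gap":0.35, "turn_vec":[0, 0, -0.2865]}, {"finger_gap":0.35, "turn_vec":[0, 0, -0.3342]}, {"finger_gap":0.35, "turn_vec":[0, 0, -0.382]}, {"finger_gap":0.35, "turn_vec":[0, 0, -0.4297]}, {"finger_gap":0.35, "turn_vec":[0, 0, -0.4775]}]';python3 -m handwheel '[{"finger_gap":0.35, "turn_vec":[0, 0, -0.0477]}, {"finger_gap":0.35, "turn_vec":[0, 0, -0.0955]}, {"finger_gap":0.35, "turn_vec":[0, 0, -0.1432]}, {"finger_gap":0.35, "turn_vec":[0, 0, -0.1751]}, {"finger_gap":0.35, "turn_vec":[0, 0, -0.1751]}, {"finger_gap":0.35, "turn_vec":[0, 0, -0.1751]}]'; python3 st.py;  python3 - <<'E'
from h import *
im,d,p=snap('wrist','w4.png'); q=lever(im,wcloud(d,p),(0,480,150,500))*1000
print(len(q))
for lo in range(60,120,6):
    a=q[(q[:,2]>=lo)&(q[:,2]<lo+6)]
    if len(a): print(lo,len(a),a.mean(0).round(1),a.min(0).round(),a.max(0).round())
E
```

```text
clock: 7.75
tool_pos: [0.4794, 0.0204, 0.146]
eef_rot: [0.992, -0.13, -0.001, 0.0]
contact_force: [0.7, -0.4, 0.2]
opening: 0.352
finger_force: 0.0
clock: 8.75
tool_pos: [0.4794, 0.0202, 0.1459]
eef_rot: [0.814, 0.581, -0.001, 0.0]
contact_force: [0.3, -0.0, -1.1]
opening: 0.352
finger_force: 0.0
clock: 9.35
tool_pos: [0.4797, 0.0204, 0.146]
eef_rot: [0.629, 0.777, -0.001, -0.0]
contact_force: [0.3, 0.1, 0.4]
opening: 0.348
finger_force: 0.0
r 0.0427 head -76.8 toolx 102.1 z 0.1460 f_tool [ 0.03  0.3  -0.41] m_tool [-0.088 -0.063  0.011] rxF 0.013 +mz 0.002 q [ 0.14  0.69 -0.44  2.07  0.6   0.5  -0.54] open 0.348
2273
72 159 [471.9  56.6  75.8] [467.  52.  72.] [478.  60.  78.]
78 218 [473.1  51.8  81.2] [467.  47.  78.] [481.  57.  84.]
84 297 [474.7  46.4  87.1] [468.  40.  84.] [482.  51.  90.]
90 304 [476.4  40.6  93.1] [470.  32.  90.] [485.  46.  96.]
96 322 [478.1  35.   99. ] [472.  29.  96.] [485.  40. 102.]
102 398 [479.8  28.7 105.2] [473.  22. 102.] [488.  34. 108.]
108 530 [482.1  20.5 111.3] [475.  12. 108.] [489.  28. 114.]
114 45 [483.2  16.8 114.4] [478.  14. 114.] [488.  20. 115.]
```

View pics/w4.png

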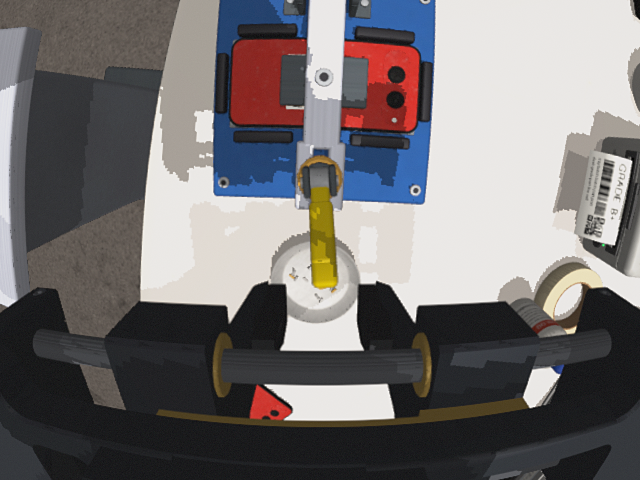

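The lever points outward over the dish at (325,240), heading −74°, still fully open. It has turned 3.15 rad so far, and the bolt, bar and phone look undisturbed.

```bash
sed -i 's/B=np.*/B=np.array([.4707,.0612])/' st.py; python3 -c "
from h import *
print(rel([.4819,.0218,.086],105.8))"
```

```text
(array([0.0008, 0.0023, 0.06  ]), array([-0.001,  0.   , -0.065]))
```

To row units: 0.06 m / 0.4 = 0.15, 0.002 m / 0.4 = 0.005, -0.065 rad / 3.1416 = -0.0207.

```bash
python3 -m handwheel '[{"finger_gap":0.35, "pos":[0.0025, 0.005, 0.05], "turn_vec":[0, 0, -0.0207]}, {"finger_gap":0.35, "pos":[0.0025, 0.005, 0.1], "turn_vec":[0, 0, -0.0207]}, {"finger_gap":0.35, "pos":[0.0025, 0.005, 0.15], "turn_vec":[0, 0, -0.0207]}, {"finger_gap":0.22, "pos":[0.0025, 0.005, 0.15], "turn_vec":[0, 0, -0.0207]}, {"finger_gap":0.22, "pos":[0.0025, 0.005, 0.15], "turn_vec":[0, 0, -0.0207]}, {"finger_gap":0.22, "pos":[0.0025, 0.005, 0.15], "turn_vec":[0, 0, -0.0207]}]'; python3 st.py
python3 -m handwheel '[{"finger_gap":0.22, "pos":[0.0005, -0.0103, 0.0003], "turn_vec":[0, 0, 0.0318]}, {"finger_gap":0.22, "pos":[0.002, -0.0203, 0.0008], "turn_vec":[0, 0, 0.0637]}]'; python3 st.py
python3 -m handwheel '[{"finger_gap":0.22, "pos":[0.0003, -0.005, 0.0003], "turn_vec":[0, 0, 0.0159]}, {"finger_gap":0.22, "pos":[0.0005, -0.0103, 0.0003], "turn_vec":[0, 0, 0.0318]}]'; python3 st.py
python3 -m handwheel '[{"finger_gap":0.22, "pos":[0.0003, -0.005, 0.0003], "turn_vec":[0, 0, 0.0159]}, {"finger_gap":0.22, "pos":[0.0005, -0.0103, 0.0003], "turn_vec":[0, 0, 0.0318]}]'; python3 st.py
```

```text
clock: 10.0
tool_pos: [0.4824, 0.0224, 0.087]
eef_rot: [0.602, 0.798, 0.0, 0.001]
contact_force: [0.6, 0.4, -0.6]
opening: 0.222
finger_force: 0.0
r 0.0405 head -73.2 toolx 105.9 z 0.0870 f_tool [0.26 0.69 0.58] m_tool [-0.149 -0.06   0.007] rxF 0.028 +mz 0.021 q [ 0.06  0.79 -0.33  2.1   0.73  0.36 -0.59] open 0.222
clock: 10.2
tool_pos: [0.4764, 0.0215, 0.0872]
eef_rot: [0.681, 0.733, 0.003, 0.001]
contact_force: [5.6, 1.0, -0.7]
opening: 0.217
finger_force: 2.4
r 0.0401 head -81.9 toolx 94.2 z 0.0872 f_tool [0.54 5.62 0.77] m_tool [-1.007  0.022  0.006] rxF 0.226 +mz 0.218 q [ 0.02  0.78 -0.27  2.13  0.66  0.3  -0.73] open 0.217
clock: 10.4
tool_pos: [0.4736, 0.0216, 0.0873]
eef_rot: [0.716, 0.698, 0.004, 0.002]
contact_force: [3.6, -1.0, -1.0]
opening: 0.221
finger_force: 2.7
r 0.0397 head -85.9 toolx 88.6 z 0.0873 f_tool [-0.87  3.65  1.06] m_tool [-1.097 -0.002 -0.002] rxF 0.141 +mz 0.141 q [ 0.    0.78 -0.24  2.14  0.63  0.28 -0.8 ] open 0.221
clock: 10.6
tool_pos: [0.4697, 0.0215, 0.0872]
eef_rot: [0.75, 0.662, 0.004, 0.002]
contact_force: [4.7, -1.0, -0.6]
opening: 0.215
finger_force: 2.7
r 0.0397 head -91.4 toolx 82.8 z 0.0872 f_tool [-0.42  4.78  0.63] m_tool [-1.136 -0.006 -0.013] rxF 0.187 +mz 0.197 q [-0.02  0.77 -0.21  2.15  0.59  0.26 -0.86] open 0.215
```

Units first: shifts go in shares of 0.4 m and turns go in shares of pi rad. So -0.0041 m / 0.4 = -0.0103, -0.002 m / 0.4 = -0.005, 0.1 rad / 3.1416 = 0.0318.

```bash
cat >> st.py <<'E'
print('finger_force %.2f'%s['finger_force'])
E
python3 -m handwheel '[{"finger_gap":0.22, "pos":[0.0003, -0.005, 0.0003], "turn_vec":[0, 0, 0.0159]}, {"finger_gap":0.22, "pos":[0.0005, -0.0103, 0.0003], "turn_vec":[0, 0, 0.0318]}]'; python3 st.py
python3 -m handwheel '[{"finger_gap":0.22, "pos":[0, -0.003, 0], "turn_vec":[0, 0, 0.0095]}, {"finger_gap":0.22, "pos":[0.0003, -0.0063, 0.0003], "turn_vec":[0, 0, 0.0191]}]'; python3 st.py
python3 -m handwheel '[{"finger_gap":0.22, "pos":[0, -0.003, 0], "turn_vec":[0, 0, 0.0095]}, {"finger_gap":0.22, "pos":[0.0003, -0.0063, 0.0003], "turn_vec":[0, 0, 0.0191]}]'; python3 st.py
```

```text
clock: 10.8
tool_pos: [0.4657, 0.0218, 0.0871]
eef_rot: [0.782, 0.623, 0.004, 0.002]
contact_force: [5.8, -2.2, -0.3]
opening: 0.223
finger_force: 2.8
r 0.0398 head -97.2 toolx 77.1 z 0.0871 f_tool [-0.84  6.13  0.36] m_tool [-1.09  -0.172 -0.03 ] rxF 0.239 +mz 0.264 q [-0.03  0.77 -0.18  2.16  0.55  0.24 -0.92] open 0.223
finger_force 2.75
clock: 11.0
tool_pos: [0.463, 0.022, 0.0869]
eef_rot: [0.8, 0.599, 0.003, 0.002]
contact_force: [4.6, -2.9, -0.1]
opening: 0.218
finger_force: 2.7
r 0.0399 head -101.2 toolx 73.7 z 0.0869 f_tool [-1.49  5.27  0.16] m_tool [-1.135 -0.228  0.007] rxF 0.204 +mz 0.192 q [-0.05  0.77 -0.16  2.17  0.52  0.23 -0.96] open 0.218
finger_force 2.66
clock: 11.2
tool_pos: [0.4606, 0.0226, 0.0868]
eef_rot: [0.818, 0.575, 0.003, 0.002]
contact_force: [4.7, -2.6, 0.0]
opening: 0.22
finger_force: 2.8
r 0.0399 head -104.7 toolx 70.2 z 0.0868 f_tool [-0.86  5.27 -0.  ] m_tool [-1.241 -0.335 -0.023] rxF 0.207 +mz 0.223 q [-0.06  0.77 -0.15  2.18  0.5   0.22 -1.  ] open 0.22
finger_force 2.80
```

To row units: -0.0041 m / 0.4 = -0.0103, -0.002 m / 0.4 = -0.005, 0.1 rad / 3.1416 = 0.0318.

```bash
python3 -m handwheel '[{"finger_gap":0.22, "pos":[0.0003, -0.005, 0.0003], "turn_vec":[0, 0, 0.0159]}, {"finger_gap":0.22, "pos":[0.0005, -0.0103, 0.0003], "turn_vec":[0, 0, 0.0318]}]'; python3 st.py
python3 -m handwheel '[{"finger_gap":0.22, "pos":[0, -0.003, 0], "turn_vec":[0, 0, 0.0095]}, {"finger_gap":0.22, "pos":[0.0003, -0.0063, 0.0003], "turn_vec":[0, 0, 0.0191]}]'; python3 st.py
python3 -m handwheel '[{"finger_gap":0.22, "pos":[0, -0.003, 0], "turn_vec":[0, 0, 0.0095]}, {"finger_gap":0.22, "pos":[0.0003, -0.0063, 0.0003], "turn_vec":[0, 0, 0.0191]}]'; python3 st.py
```

```text
clock: 11.4
tool_pos: [0.4569, 0.0237, 0.0868]
eef_rot: [0.846, 0.533, 0.003, 0.002]
contact_force: [5.2, -4.0, 0.2]
opening: 0.224
finger_force: 3.1
r 0.0400 head -110.2 toolx 64.4 z 0.0868 f_tool [-1.37  6.38 -0.16] m_tool [-1.269 -0.301 -0.024] rxF 0.249 +mz 0.266 q [-0.08  0.77 -0.12  2.19  0.45  0.2  -1.06] open 0.224
finger_force 3.05
clock: 11.6
tool_pos: [0.4542, 0.0246, 0.0866]
eef_rot: [0.862, 0.507, 0.003, 0.002]
contact_force: [4.5, -4.9, 1.8]
opening: 0.22
finger_force: 2.7
r 0.0401 head -114.3 toolx 61.0 z 0.0866 f_tool [-2.12  6.3  -1.79] m_tool [-1.211 -0.379 -0.049] rxF 0.245 +mz 0.288 q [-0.09  0.77 -0.11  2.2   0.42  0.19 -1.09] open 0.22
finger_force 2.73
clock: 11.8
tool_pos: [0.4518, 0.0256, 0.0865]
eef_rot: [0.877, 0.481, 0.002, 0.002]
contact_force: [3.7, -5.7, 2.2]
opening: 0.222
finger_force: 3.1
r 0.0402 head -118.0 toolx 57.5 z 0.0865 f_tool [-2.81  6.2  -2.18] m_tool [-1.34  -0.437 -0.012] rxF 0.239 +mz 0.245 q [-0.1   0.77 -0.1   2.2   0.4   0.18 -1.13] open 0.222
finger_force 3.08
```

Torque is now about 0.24 N·m by all three measures (wrist force, moment and pad force), so the bolt is snug. Next I'll release, lift clear, and measure the lever heading before folding.

To row units: -0.06 m / 0.4 = -0.15, 0.002 m / 0.4 = 0.005.

```bash
python3 -m handwheel '[{"finger_gap":0.3, "pos":[0, 0.0075, 0]}, {"finger_gap":0.3, "pos":[0, 0.005, -0.075]}, {"finger_gap":0.3, "pos":[0, 0.005, -0.15]}, {"finger_gap":0.1, "pos":[-0.075, 0.005, -0.15]}, {"finger_gap":0, "pos":[-0.1125, 0.005, -0.15]}, {"finger_gap":0, "pos":[-0.1125, 0.005, -0.15]}, {"finger_gap":0, "pos":[-0.1125, 0.005, -0.15]}]'; python3 st.py;  python3 - <<'E'
from h import *
im,d,p=snap('wrist','w5.png'); q=lever(im,wcloud(d,p),(0,480,150,500))*1000
print(len(q))
for lo in range(60,120,6):
    a=q[(q[:,2]>=lo)&(q[:,2]<lo+6)]
    if len(a): print(lo,len(a),a.mean(0).round(1),a.min(0).round(),a.max(0).round())
E
```

```text
clock: 12.5
tool_pos: [0.4267, -0.0116, 0.1449]
eef_rot: [0.876, 0.483, 0.0, -0.0]
contact_force: [0.0, 0.7, 0.9]
opening: 0.008
finger_force: 0.0
r 0.0850 head -121.1 toolx 57.8 z 0.1449 f_tool [ 0.62 -0.35 -0.87] m_tool [-0.074  0.03   0.028] rxF -0.029 +mz -0.057 q [ 0.05  0.63 -0.2   2.23  0.39  0.31 -1.05] open 0.008
finger_force 0.00
2280
72 172 [468.7  56.1  75.5] [460.  50.  72.] [474.  60.  78.]
78 211 [466.5  51.2  81.2] [459.  45.  78.] [472.  56.  84.]
84 258 [464.2  46.2  87.1] [457.  38.  84.] [471.  51.  90.]
90 289 [462.3  40.6  93. ] [454.  33.  90.] [469.  45.  96.]
96 320 [459.7  35.2  99. ] [451.  28.  96.] [466.  40. 102.]
102 430 [457.2  28.8 105.3] [448.  19. 102.] [464.  35. 108.]
108 596 [453.8  20.8 111.1] [446.  13. 108.] [461.  29. 114.]
114 4 [450.3  19.7 114.3] [449.  19. 114.] [454.  20. 114.]
```

View pics/w5.png

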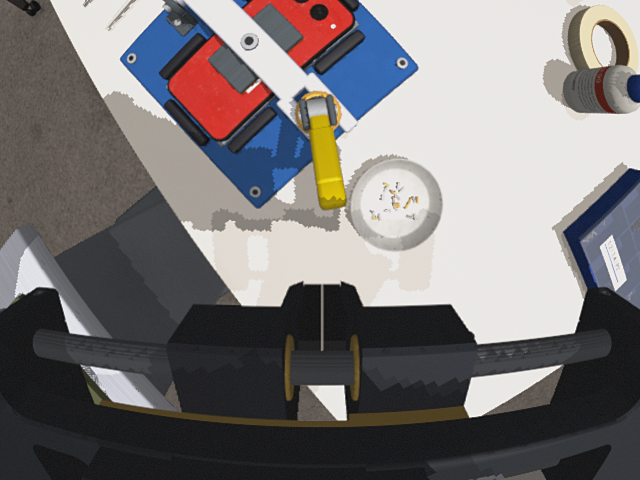

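The lever (325,160) is still open at heading −113°. The tool yaw led it by about 9°, so the push radius and torque carry some uncertainty. I'll re-measure cleanly with an aligned, tight straddle and averaged bias.

```bash
cat > bias.py <<'E'
from h import *
import sys
f=[];m=[]
for i in range(int(sys.argv[1])):
    s=get_state(); T=R.from_quat(s['eef_rot']); f.append(T.inv().apply(s['contact_force'])); m.append(T.inv().apply(s['moment'])); snapshot('wrist')
print('bias f',np.mean(f,0).round(2),np.std(f,0).round(2),'m',np.mean(m,0).round(3),np.std(m,0).round(3))
E
python3 bias.py 10
python3 -c "
from h import *
a=np.radians(-112.9);print(rel([.4707+.04*np.cos(a),.0612+.04*np.sin(a),.086],67.1))"
```

```text
bias f [ 0.48 -0.1  -0.05] [0.37 0.41 0.32] m [-0.069 -0.018  0.001] [0.036 0.017 0.027]
(array([0.0459, 0.005 , 0.0591]), array([-0.   ,  0.   , -0.162]))
```

To row units: 0.059 m / 0.4 = 0.1475, 0.04 m / 0.4 = 0.1, -0.162 rad / 3.1416 = -0.0516.

```bash
python3 -m handwheel '[{"finger_gap":0.4, "pos":[0.0625, 0.0075, 0], "turn_vec":[0, 0, -0.0255]}, {"finger_gap":0.4, "pos":[0.115, 0.0125, 0], "turn_vec":[0, 0, -0.0516]}, {"finger_gap":0.4, "pos":[0.115, 0.0125, 0], "turn_vec":[0, 0, -0.0516]}, {"finger_gap":0.4, "pos":[0.115, 0.0125, 0.05], "turn_vec":[0, 0, -0.0516]}, {"finger_gap":0.4, "pos":[0.115, 0.0125, 0.1], "turn_vec":[0, 0, -0.0516]}, {"finger_gap":0.4, "pos":[0.115, 0.0125, 0.1475], "turn_vec":[0, 0, -0.0516]}, {"finger_gap":0.25, "pos":[0.115, 0.0125, 0.1475], "turn_vec":[0, 0, -0.0516]}, {"finger_gap":0.18, "pos":[0.115, 0.0125, 0.1475], "turn_vec":[0, 0, -0.0516]}, {"finger_gap":0.18, "pos":[0.115, 0.0125, 0.1475], "turn_vec":[0, 0, -0.0516]}]' >/dev/null; python3 st.py; python3 bias.py 6
```

```text
r 0.0403 head -112.4 toolx 67.0 z 0.0869 f_tool [ 0.31 -0.04  0.71] m_tool [-0.048 -0.102 -0.004] rxF -0.001 +mz 0.003 q [-0.07  0.77 -0.14  2.19  0.48  0.21 -1.04] open 0.188
finger_force 0.07
bias f [-0.21 -0.7  -0.06] [0.36 0.49 0.54] m [ 0.028 -0.077 -0.008] [0.041 0.017 0.025]
```

To row units: -0.0008 m / 0.4 = -0.002, 0.02 rad / 3.1416 = 0.0064.

```bash
cat > tq.py <<'E'
from h import *
B=np.array([.4707,.0612]); s=get_state(); d=s['tool_pos'][:2]-B; F=s['contact_force']; x=R.from_quat(s['eef_rot']).as_matrix()[:,0]
rf=d[0]*F[1]-d[1]*F[0]
print('head %.2f toolx %.2f torque %.3f (rf %.3f) pad %.2f'%(np.degrees(np.arctan2(d[1],d[0])),np.degrees(np.arctan2(x[1],x[0])),rf+s['moment'][2],rf,s['finger_force']))
E
S() { :; }
python3 -m handwheel '[{"finger_gap":0.18, "pos":[0, -0.002, 0], "turn_vec":[0, 0, 0.0064]}]'>/dev/null; python3 tq.py
python3 -m handwheel '[{"finger_gap":0.18, "pos":[0, -0.002, 0], "turn_vec":[0, 0, 0.0064]}]'>/dev/null; python3 tq.py
python3 -m handwheel '[{"finger_gap":0.18, "pos":[0, -0.002, 0], "turn_vec":[0, 0, 0.0064]}]'>/dev/null; python3 tq.py
python3 -m handwheel '[{"finger_gap":0.18, "pos":[0, -0.002, 0], "turn_vec":[0, 0, 0.0064]}]'>/dev/null; python3 tq.py
python3 -m handwheel '[{"finger_gap":0.18, "pos":[0, -0.002, 0], "turn_vec":[0, 0, 0.0064]}]'>/dev/null; python3 tq.py
python3 -m handwheel '[{"finger_gap":0.18, "pos":[0, -0.002, 0], "turn_vec":[0, 0, 0.0064]}]'>/dev/null; python3 tq.py
```

```text
head -113.50 toolx 65.87 torque -0.055 (rf -0.021) pad 0.00
head -114.90 toolx 64.69 torque -0.031 (rf -0.031) pad 0.02
head -115.62 toolx 63.53 torque 0.101 (rf 0.060) pad 0.78
head -116.22 toolx 62.38 torque 0.096 (rf 0.108) pad 1.32
head -116.87 toolx 61.23 torque 0.179 (rf 0.166) pad 1.95
head -117.64 toolx 60.07 torque 0.200 (rf 0.213) pad 2.55
```

To row units: -0.0008 m / 0.4 = -0.002, 0.01 rad / 3.1416 = 0.0032.

```bash

python3 -m handwheel '[{"finger_gap":0.18, "pos":[0, -0.002, 0], "turn_vec":[0, 0, 0.0032]}]'>/dev/null; python3 tq.py
python3 -m handwheel '[{"finger_gap":0.18, "pos":[0, -0.0015, 0], "turn_vec":[0, 0, 0.0032]}]'>/dev/null; python3 tq.py
python3 -m handwheel '[{"finger_gap":0.18, "pos":[0, -0.0015, 0], "turn_vec":[0, 0, 0.0032]}]'>/dev/null; python3 tq.py
python3 -m handwheel '[{"finger_gap":0.18, "pos":[0, -0.0015, 0], "turn_vec":[0, 0, 0.0032]}]'>/dev/null; python3 tq.py
```

```text
head -118.50 toolx 59.50 torque 0.237 (rf 0.231) pad 3.10
head -119.23 toolx 58.93 torque 0.236 (rf 0.233) pad 2.60
head -120.25 toolx 58.36 torque 0.279 (rf 0.237) pad 2.93
head -120.91 toolx 57.78 torque 0.266 (rf 0.263) pad 3.12
```

The re-measurement reads a turning torque of about 0.25, so the bolt is snug. Now I'll release and set up the fold.

To row units: -0.06 m / 0.4 = -0.15, -0.045 m / 0.4 = -0.1125, -0.1 rad / 3.1416 = -0.0318.

```bash
python3 -m handwheel '[{"finger_gap":0.35, "pos":[0, 0.0075, 0]}, {"finger_gap":0.35, "pos":[0, 0.0075, 0]}, {"finger_gap":0.35, "pos":[0, 0.005, -0.075]}, {"finger_gap":0.35, "pos":[0, 0.005, -0.15], "turn_vec":[0, 0, -0.0318]}, {"finger_gap":0.1, "pos":[-0.075, 0.005, -0.15], "turn_vec":[0, 0, -0.0318]}, {"finger_gap":0, "pos":[-0.1125, 0.005, -0.15], "turn_vec":[0, 0, -0.0318]}, {"finger_gap":0, "pos":[-0.1125, 0.005, -0.15], "turn_vec":[0, 0, -0.0318]}, {"finger_gap":0, "pos":[-0.1125, 0.005, -0.15], "turn_vec":[0, 0, -0.0318]}]'>/dev/null; python3 st.py;  python3 - <<'E'
from h import *
im,d,p=snap('wrist','w6.png'); q=lever(im,wcloud(d,p),(0,480,150,500))*1000
q=q[(q[:,2]>76)&(q[:,2]<113)]; g=np.polyfit(q[:,2],q[:,:2],1); print(g, np.degrees(np.arctan2(g[0,1],g[0,0])), 'axis at z=71.8',g[0]*71.8+g[1])
a=np.arctan2(g[0,1],g[0,0]); 
for r,z in((.08,.145),(.08,.1)): print(rel([.4707+r*np.cos(a),.0612+r*np.sin(a),z],np.degrees(a)+180))
E
```

```text
r 0.0849 head -121.6 toolx 63.6 z 0.1456 f_tool [-0.06  1.19 -0.14] m_tool [-0.062 -0.018 -0.02 ] rxF 0.101 +mz 0.121 q [ 0.06  0.63 -0.23  2.23  0.43  0.32 -1.  ] open 0.017
finger_force 0.00
[[-4.91664834e-01 -9.82292873e-01]
 [ 5.06127562e+02  1.32209156e+02]] -116.58923598514804 axis at z=71.8 [470.8260265   61.68052801]
(array([0.0039, 0.0073, 0.0006]), array([-0.001, -0.   ,  0.005]))
(array([0.0038, 0.0073, 0.0456]), array([-0.001, -0.   ,  0.005]))
```

To row units: 0.0425 m / 0.4 = 0.1063, 0.004 m / 0.4 = 0.01.

```bash
python3 -m handwheel '[{"finger_gap":0, "pos":[0.01, 0.0175, 0]}, {"finger_gap":0, "pos":[0.01, 0.0175, 0.05]}, {"finger_gap":0, "pos":[0.01, 0.0175, 0.1063]}, {"finger_gap":0, "pos":[0.01, 0.0175, 0.1063]}]' >/dev/null; python3 st.py
python3 -m handwheel '[{"finger_gap":0, "pos":[0.0375, 0, 0]}, {"finger_gap":0, "pos":[0.0625, 0, 0]}, {"finger_gap":0, "pos":[0.0875, 0, -0.005]}, {"finger_gap":0, "pos":[0.1125, 0, -0.01]}, {"finger_gap":0, "pos":[0.1375, 0, -0.02]}, {"finger_gap":0, "pos":[0.165, 0, -0.03]}]'; python3 st.py; python3 - <<'E'
from h import *
im,d,p=snap('scene','s2.png'); cv2.imwrite('pics/s2c.png',cv2.resize(im[180:330,220:420,::-1],None,fx=4,fy=4))
E
```

```text
r 0.0800 head -117.0 toolx 63.8 z 0.1017 f_tool [-0.11 -1.29  0.04] m_tool [-0.065 -0.016 -0.066] rxF -0.103 +mz -0.037 q [ 0.01  0.73 -0.14  2.24  0.48  0.21 -1.03] open 0.004
finger_force 0.00
clock: 17.1
tool_pos: [0.4625, 0.046, 0.117]
eef_rot: [0.851, 0.526, -0.002, 0.001]
contact_force: [-3.1, -3.1, -2.8]
opening: 0.004
finger_force: 2.0
r 0.0173 head -118.3 toolx 63.5 z 0.1170 f_tool [-4.14 -1.35  2.85] m_tool [ 0.033 -0.771 -0.047] rxF -0.021 +mz 0.026 q [-0.08  0.71 -0.19  2.14  0.41  0.33 -1.08] open 0.004
finger_force 2.01
```

View pics/s2c.png

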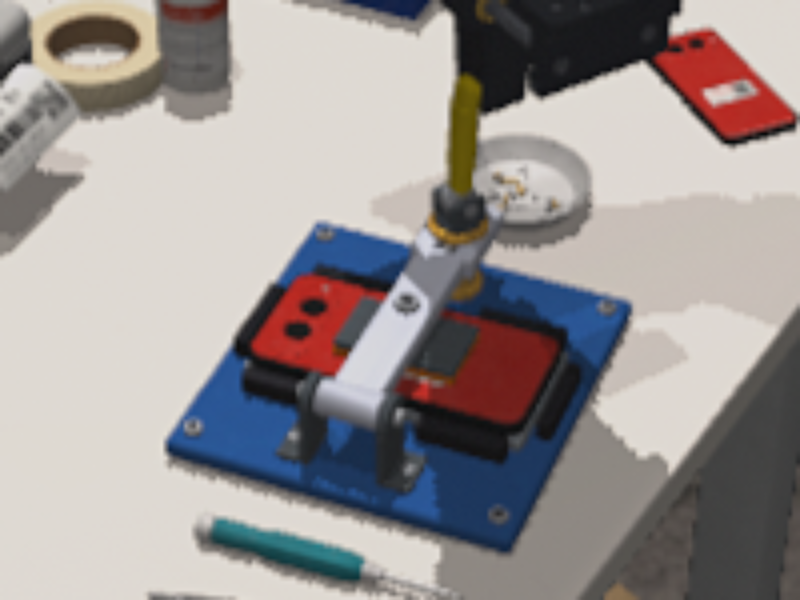

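The lever is nearly upright (crop (465,130)), with the finger behind it and everything else undisturbed. I'll fold it on over the top and down.

```bash
python3 -m handwheel '[{"finger_gap":0, "pos":[0.0175, 0, 0]}, {"finger_gap":0, "pos":[0.035, 0, 0.0013]}, {"finger_gap":0, "pos":[0.0525, 0, 0.0063]}, {"finger_gap":0, "pos":[0.0675, 0, 0.0113]}, {"finger_gap":0, "pos":[0.085, 0, 0.0225]}, {"finger_gap":0, "pos":[0.0975, 0, 0.0325]}, {"finger_gap":0, "pos":[0.115, 0, 0.0525]}]'; python3 st.py; python3 -m handwheel '[{"finger_gap":0, "pos":[0.01, 0, 0.015]}, {"finger_gap":0, "pos":[0.0175, 0, 0.0313]}, {"finger_gap":0, "pos":[0.0225, 0, 0.0475]}, {"finger_gap":0, "pos":[0.025, 0, 0.0625]}, {"finger_gap":0, "pos":[0.025, 0, 0.0625]}]'; python3 st.py
```

```text
clock: 17.85
tool_pos: [0.485, 0.0906, 0.0949]
eef_rot: [0.85, 0.527, 0.001, -0.0]
contact_force: [-2.4, -1.6, 4.9]
opening: 0.002
finger_force: 2.8
r 0.0327 head 64.1 toolx 63.7 z 0.0949 f_tool [-2.49 -1.4  -4.95] m_tool [ 0.122 -0.652  0.059] rxF 0.047 +mz -0.013 q [-0.17  0.77 -0.18  2.08  0.4   0.32 -1.13] open 0.002
finger_force 2.85
clock: 18.35
tool_pos: [0.4891, 0.099, 0.0696]
eef_rot: [0.85, 0.528, 0.0, 0.0]
contact_force: [-2.0, -2.4, 12.1]
opening: 0.006
finger_force: 5.6
r 0.0420 head 64.1 toolx 63.7 z 0.0696 f_tool [ -3.05  -0.74 -12.09] m_tool [ 0.255 -0.553 -0.012] rxF 0.032 +mz 0.045 q [-0.2   0.82 -0.15  2.07  0.41  0.28 -1.16] open 0.006
finger_force 5.59
```

To row units: 0.005 m / 0.4 = 0.0125, 0.003 m / 0.4 = 0.0075.

```bash
python3 -m handwheel '[{"finger_gap":0, "pos":[0, 0, 0.0075]}, {"finger_gap":0, "pos":[0, 0, 0.0125]}, {"finger_gap":0, "pos":[0, 0, 0.0125]}]'; python3 -m handwheel '[{"finger_gap":0, "pos":[0, 0, 0.01]}, {"finger_gap":0, "pos":[0, 0, 0.01]}]';python3 -m handwheel '[{"finger_gap":0, "pos":[0, 0, -0.05]}, {"finger_gap":0, "pos":[0, 0, -0.15]}, {"finger_gap":0, "pos":[-0.125, 0, -0.225]}, {"finger_gap":0, "pos":[-0.25, 0, -0.225]}, {"finger_gap":0, "pos":[-0.3, 0, -0.225]}, {"finger_gap":0, "pos":[-0.3, 0, -0.225]}]'; python3 - <<'E'
from h import *
im,d,p=snap('wrist','w7.png'); q=lever(im,wcloud(d,p),(0,480,100,540))*1000
print(len(q),q.min(0),q.max(0)); g=np.polyfit(np.hypot(q[:,0]-470.7,q[:,1]-61.5),q[:,2],1); print('slope,z0',g)
im,d,p=snap('scene'); cv2.imwrite('pics/both.png',np.vstack([cv2.resize(im[180:330,220:420,::-1],(800,600))])); 
E
```

```text
clock: 18.65
tool_pos: [0.4898, 0.0995, 0.0674]
eef_rot: [0.849, 0.528, 0.002, 0.001]
contact_force: [-5.3, -0.3, 38.4]
opening: 0.007
finger_force: 18.6
clock: 18.85
tool_pos: [0.4907, 0.0997, 0.0653]
eef_rot: [0.85, 0.527, 0.003, 0.001]
contact_force: [-7.9, -0.7, 60.3]
opening: 0.005
finger_force: 29.2
clock: 19.45
tool_pos: [0.4336, -0.0128, 0.1506]
eef_rot: [0.851, 0.525, -0.001, 0.0]
contact_force: [0.1, 0.3, -0.6]
opening: 0.008
finger_force: 0.0
1679 [469.92974843  65.4032866   64.99254484] [506.95608839 121.91627829  72.4091191 ]
slope,z0 [1.23126970e-02 6.84830887e+01]
```

View pics/w7.png

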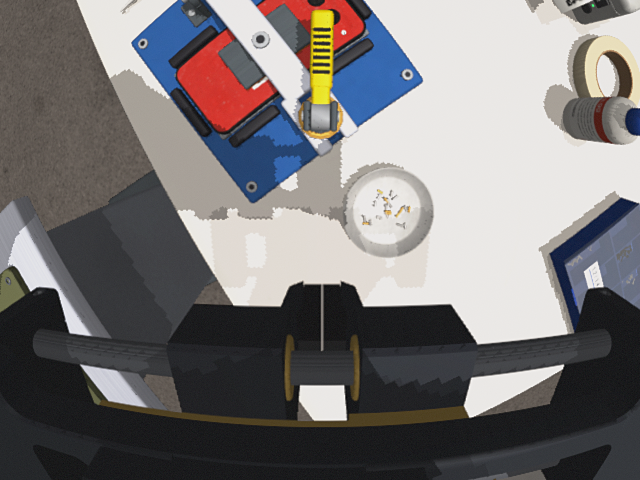

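The lever (321,60) is level, ribbed face up, folded fully to the far side. The measured slope is 0.012, which is flat. The robot is clear, and the phone, dish and tools are undisturbed.

```bash
python3 -c "
from plant import *
print(finish_job())"
```

```text
the job is handed in; nothing more can be done
None
```

I screwed the clamp bolt in about 3.9 rad to a measured 0.25 N·m or so (snug), folded the lever flat on its far side, let go and handed the job in; the last picture shows the phone, bar and dish in place (screwdriver and tweezers out of view, never approached). The final press on the lever peaked at about 60 N through the fingertips, which is over 40 N if that limit counts the fingers.

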